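# Bring the darts round to the front

## Robot

A 6-joint arm with a two-finger parallel gripper is mounted at the origin on the work surface. World frame = base frame: x ahead of the robot, y to its left, z up, the work surface at z = 0. Lengths are in m, angles in rad, forces in N, time in s.
With the tool pointing down it reaches from about 0.3 to 0.875 m from the base axis. Payload 6.4 kg.
Tool frame: the origin (TCP) lies at the very end of the fingers, on their centre line; the grasp point (between the pads) lies 19 mm behind it; x points along the fingers, z is the direction in which the jaws open and shut, and the axes are right-handed (so a half turn about x gives the same grasp; the last joint's range is limited). The gripper opens to 85 mm and grips with 20 to 120 N. Pads are 22 mm wide; open, the fingers measure 114 mm over their backs; the gripper's body (76 mm by 85 mm) begins 54 mm behind the grasp point. The pads swing forward as they close: fully open they stand 13 mm farther back than shut.
Start: joints at [1.102, 0.181, 1.607, -0, 1.354, -0.206], TCP at [0.149, 0.555, 0.231] pointing down, gripper open.
Joint ranges: [-2.99, 2.99], [-0.89, 2.07], [0.3, 2.58], [-1.14, 4.28], [0, 2.63], [-3.12, 3.12]. Speed limits (rad/s): [2.57, 2.57, 3.01, 3.14, 3.14, 3.14].

## Interface

Orientations are given as [roll, pitch, yaw] about the fixed x, y, z axes, in that order (R = Rz(yaw) Ry(pitch) Rx(roll)).
In Python, from plant import readout, vision, job gives the robot as it stands. The module is installed in compiled form; this text tells all that it offers.
- The arm moves only by the tool drive_tool, never from a script. Its argument "moves" is one flat list of numbers, 5 for each row, row after row: the shift along the tool's x, y, z in mm, then the turn about the tool's x in rad, then the finger opening in mm, from 0 to 85.4. A call has 1 to 20 rows; each row shifts and turns the pose as measured when the row begins, along the tool's axes as they then stand; what a row does not reach is not made up. A row lasts 1/8 s, in which the tool goes at most 62.5 mm and 10.7 degrees, less where a joint would pass 70% of its speed; a pose out of reach is approached as far as the arm can. A call with a gripper value outside its range is refused whole. The fingers move at their own pace and stop on an object; "newtons" is the grip in N (left out, the last holds). Time passes only in rows, so rows that do not move let the fingers close. It gives the time, the measured TCP pose, the force and the opening at its end, in the units of the state.
- readout.get_state(): the state, without advancing time (a new reading comes with each control period).
- vision.read_camera(name): name is "side" or "top" or "wrist"; returns the picture (420x560x3 uint8, red, green, blue); there is no depth.
- vision.camera_params(name): a dict with "fx", "fy", "cx", "cy" (pixels), "R" (3x3) and "t" (3): a world point X has camera coordinates R X + t. Camera axes: x right, y down, z forward; pixel columns grow to the right and rows downward; lengths in m; the calibration is good to about 2 mm. A picture is of the moment at which its call begins: read the wrist's pose just before it. camera_params takes no time and is no camera call; for the wrist camera it gives the pose at the moment of the call.
- job.sign_off(): hands the job in, once; it reports no verdict.
The state is a dict: "t": time; "qpos": joint angles; "dq": joint speeds; "effort": joint torques, N m; "tcp_pos": TCP position; "tcp_rot": TCP orientation; "ft_force": force on the tool from outside, world axes, zero at the start; "ft_torque": the same for the moment, N m; "gripper_width": finger opening in m.
Only numpy, scipy, OpenCV 4.12 (cv2) and the standard library are available. Lean on these libraries where they do the work, as an engineer would, in place of code of your own. Each camera call takes 0.05 s, during which the arm holds its last target.

## Task

It is the next thrower's turn: push the wooden turntable round by its knobbed rim until the rest with the three darts stands squarely behind the brass pointer of its foot, and leave it standing there. Nothing is to be picked up: do not touch the things standing on it, and leave everything else on the ledge where it is.

Things in the scene. Friction and masses are not known exactly. Their poses are not given: they have to be found in the camera images.
- base: Fixed round wooden foot of the turntable, 190 mm across, 19 mm high. Origin at its centre on the ledge, on the turning axis. A flat brass pointer, 24 mm wide, 6 mm high, lies along its +x axis and ends in a diamond point 203 mm from the centre, sticking out from under the turntable: that is the front, roughly towards the robot.
- turntable: Round cork-topped wooden turntable on the foot. Origin on the turning axis at its underside, 20 mm above the ledge; z is the axis; its frame turns with it. Disc 220 mm across, top 45 mm above the ledge. Turns both ways without stops; about 1 N at a knob moves it and it stops at once when the push ends. Four things stand loose on it and ride along if turned steadily.
- knob (a point): Top centre of one of six alike upright round wooden knobs on the rim, 60 mm above the ledge; this one is on the turntable's +x axis, the others every 60 degrees. Each is 26 mm thick, its axis 128 mm from the centre, and reaches from 22 to 60 mm above the ledge, on a 20 mm wide neck. Between knobs there is free room outside the disc, but for the low pointer.
- dart_rest: Light wooden rest, 50 x 128 mm, in which three darts lie side by side along its length (y), 33 mm high in all, standing loose on the turntable. Origin at the centre of its underside, about 66 mm from the turning axis; its long side lies across the radius. It may stand at either end of the turntable's x axis, opposite the scoring block.
- score_block: Dark wooden cribbage-style scoring block with rows of small holes and three brass pegs, 44 x 128 x 22 mm (34 mm with pegs), loose on the turntable opposite the dart rest, about 66 mm from the axis. Origin at the centre of its underside.
- flight_tin: Tin flight box, 56 x 38 x 25 mm, loose on the turntable about 76 mm from the axis. Origin at the centre of its underside.
- chalk_cup: Small white chalk cup, 42 mm across, 36 mm high, loose on the turntable about 76 mm from the axis, opposite the tin. Origin at the centre of its underside.
- bottle: Green glass bottle, 62 mm across, 225 mm high, loose on the ledge at the robot's left. Origin at the centre of its underside.
- pint_glass: Pint glass, 84 mm across the rim, 145 mm high, loose on the ledge at the robot's left. Origin at the centre of its underside.
- coasters: Stack of coasters, 95 x 95 x 24 mm, loose on the ledge at the robot's right. Origin at the centre of its underside.
- domino_box: Wooden domino box, 102 x 57 x 42 mm, loose on the ledge at the robot's right. Origin at the centre of its underside.
Things that resemble listed ones, but are neither listed nor needed, are in the scene too. What is shaped like the flight_tin but red is not meant.

How it is judged:
At the end, for the whole second after the job is handed in: The centre of the dart rest is within 12 mm (about 10 degrees of turn) either side of the pointer's line, on the pointer's side of the turning axis; the turntable is at rest (under 0.05 rad/s); the dart rest, scoring block, tin and cup all stand upright on the turntable (x of dart_rest in the frame of base above 0.045 m and y of dart_rest in the frame of base between -0.012 and 0.012 m and angular speed of turntable below 0.05 rad/s and horizontal distance between each of dart_rest, score_block, flight_tin, chalk_cup and turntable below 0.095 m and height (world z) of dart_rest between 0.038 and 0.053 m and angle between each of dart_rest, score_block, flight_tin, chalk_cup's own z axis and vertical below 0.15 rad and height (world z) of score_block between 0.038 and 0.053 m and height (world z) of flight_tin between 0.038 and 0.053 m and height (world z) of chalk_cup between 0.038 and 0.053 m); the robot touches nothing.
It fails at once if the robot touches something that stands on the turntable (over 1.5 N) (contact force between any of the fingers, the arm and dart_rest above 1.5 N or contact force between any of the fingers, the arm and score_block above 1.5 N or contact force between any of the fingers, the arm and flight_tin above 1.5 N or contact force between any of the fingers, the arm and chalk_cup above 1.5 N).
It fails at once if something on the turntable is lifted, tipped over or falls off (height (world z) of any of dart_rest, score_block, flight_tin, chalk_cup above 0.06 m or angle between any of dart_rest, score_block, flight_tin, chalk_cup's own z axis and vertical above 0.3 rad or horizontal distance between any of dart_rest, score_block, flight_tin, chalk_cup and turntable above 0.105 m).
It fails at once if the bottle, glass, coasters or domino box is moved by over 20 mm (distance of any of bottle, pint_glass, coasters, domino_box from where it was at the start of the episode above 0.02 m).
It also fails if it takes over 72 s, if anything falls off the work surface, if the arm or the gripper's body presses on something with over 40 N, if the wrist force passes 120 N, or if a joint passes its speed limit or range.

## Working session

There is one attempt and no reset: what is moved stays moved. The work goes in short steps, Python scripts to look and compute and a tool call to move; the robot and the scene stay as the last step left them, time stands still between calls to the robot, and variables do not carry over. Pictures are saved under pics/ and viewed, and the job is handed in when it is done.

Besides the shell and the picture viewer there is one more tool, called after "Request:" by a JSON object that holds its "method" and its "body". drive_tool: Moves the arm, as the interface text tells. Its arguments: {"type":"object","properties":{"moves":{"type":"array"},"newtons":{"type":"number"}},"required":["moves"]}

```bash
mkdir -p pics
python3 - <<'E'
from plant import readout, vision, job
import cv2
s=readout.get_state(); print(s['t'],s['tcp_pos'],s['tcp_rot'],s['gripper_width'])
for n in ("top","side"):
    cv2.imwrite(f"pics/{n}0.png",vision.read_camera(n)[:,:,::-1]); p=vision.camera_params(n); print(n,p)
E
```

```text
0.0 [0.1490901  0.55474561 0.23037804] [ 2.94579491  1.56900467 -2.02939253] 0.08543564901631284
top {'fx': 406.9621917300627, 'fy': 406.9621917300627, 'cx': 279.1330114842542, 'cy': 209.39405107845883, 'R': array([[-0.01762191, -0.99983742, -0.00382246],
       [-0.98931577,  0.01798957, -0.14467438],
       [ 0.14471962,  0.00123218, -0.98947194]]), 't': array([0.02783479, 0.53250924, 0.91593553])}
side {'fx': 461.0780131222592, 'fy': 461.0780131222592, 'cx': 281.12836334429306, 'cy': 206.0569672869426, 'R': array([[ 0.9983639 , -0.05656563,  0.00835802],
       [-0.0373522 , -0.75584111, -0.65368878],
       [ 0.04329366,  0.65230709, -0.75671733]]), 't': array([-0.50218632,  0.05001104,  1.12306062])}
```

View pics/top0.png

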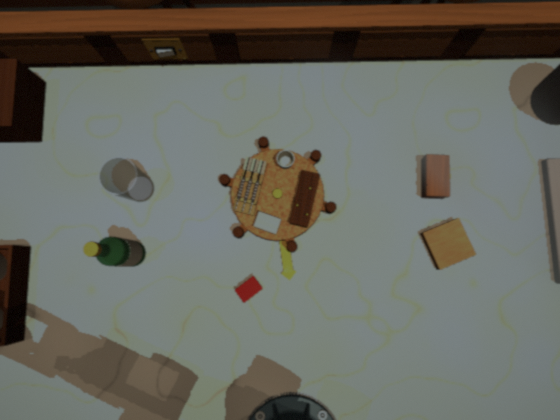

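View pics/side0.png

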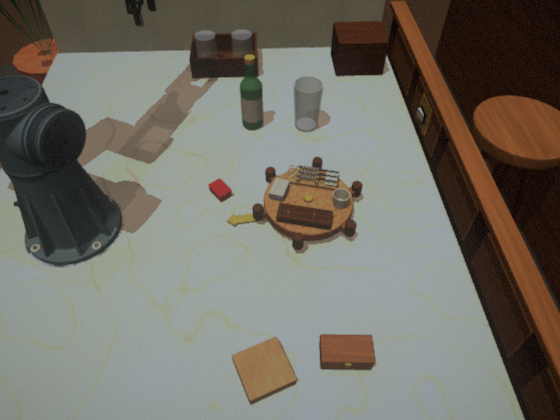

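The top view shows the turntable centre near (278,194), the dart rest on the left at about (251,181), and the block on the right at (304,198). The pointer tip is at about (290,277). I'll enlarge it.

```bash
cat > h.py <<'E'
import numpy as np, cv2
from plant import readout, vision, job
def back(n,uv,z,p=None):
    p=p or vision.camera_params(n); R=np.array(p['R']);t=np.array(p['t'])
    d=R.T@np.array([(uv[0]-p['cx'])/p['fx'],(uv[1]-p['cy'])/p['fy'],1.]); o=-R.T@t
    return o+d*(z-o[2])/d[2]
def proj(n,X):
    p=vision.camera_params(n); c=p['R']@np.array(X)+p['t']; return p['fx']*c[0]/c[2]+p['cx'],p['fy']*c[1]/c[2]+p['cy']
def crop(img,x0,y0,w,h,k,f):
    cv2.imwrite(f,cv2.resize(img[y0:y0+h,x0:x0+w],None,fx=k,fy=k,interpolation=cv2.INTER_CUBIC))
E
python3 - <<'E'
from h import *
im=cv2.imread('pics/top0.png'); crop(im,200,120,160,175,5,'/tmp/x.png')
c=cv2.imread('/tmp/x.png'); c=cv2.resize(c,(548,600)); 
crop(im,210,130,133,150-0,4,'pics/top0c.png')
E
```

```text
(no output)
```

View pics/top0c.png

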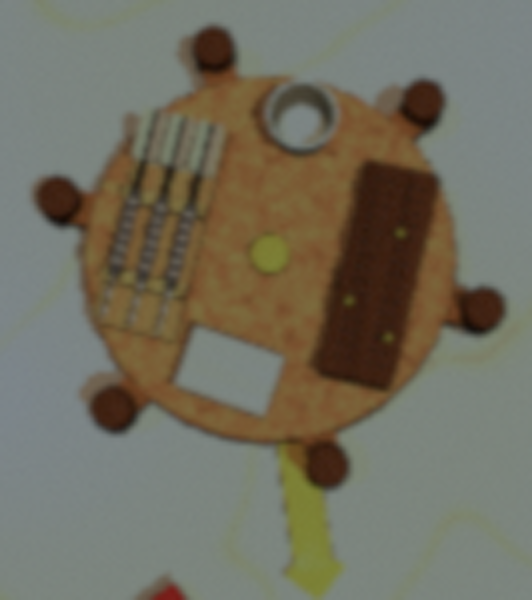

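In the crop (4x, offset 210,130) the knob tops are at (213,48), (424,102), (484,308), (327,465), (112,408) and (58,198). The pointer tip is at (319,597), and the rest sits in line with the left knob (58,198).

Run:
```python
from h import *
f=lambda u,v:(u/4+210-.4,v/4+130-.4)
K=np.array([back('top',f(*k),.060)[:2] for k in [(213,48),(424,102),(484,308),(327,465),(112,408),(58,198)]])
c=K.mean(0); print('c',c, 'brass',back('top',f(269,253),.046))
for k in K: print(k,np.hypot(*(k-c))*1e3,np.degrees(np.arctan2(*(k-c)[::-1])))
t=back('top',f(319,597),.006)[:2];print('tip',t,np.hypot(*(t-c)),np.degrees(np.arctan2(*(t-c)[::-1])))
m=back('top',f(290,450),.006)[:2];print('ptr near',m)
rc=[(133,115),(228,130),(180,340),(98,322)]
r=np.mean([back('top',f(*q),.065)[:2] for q in rc],0);print('rest',r,np.hypot(*(r-c)),np.degrees(np.arctan2(*(r-c)[::-1])))
bc=[(366,160),(438,178),(388,388),(314,368)]
r=np.mean([back('top',f(*q),.067)[:2] for q in bc],0);print('block',r,np.hypot(*(r-c)),np.degrees(np.arctan2(*(r-c)[::-1])))
s=readout.get_state()
from scipy.spatial.transform import Rotation as Ro
print(Ro.from_euler('xyz',s['tcp_rot']).as_matrix().round(3))
for n,uv in (('bottle',(130,252)),('glass',(140,187)),('red',(248,289)),):print(n,back('top',uv,.0))
```

```text
c [0.56863369 0.02250006] brass [0.57111484 0.02294534 0.046     ]
[0.69155876 0.05370685] 126.82442521450596 14.244655929498174
[ 0.65653981 -0.06923677] 127.0556273116257 -46.22159330011653
[ 0.53414914 -0.09991089] 127.17557105016525 -105.73312888917734
[ 0.44593888 -0.00790533] 126.40610629479774 -166.0817430524021
[0.48046692 0.11368574] 126.83930103435648 134.03567528912964
[0.60314865 0.14466078] 126.94298809528074 74.22303717626315
tip [ 0.37107974 -0.00292186] 0.1991829302765928 -172.66728028822772
ptr near [0.45830025 0.01261971]
rest [0.58461661 0.08530038] 0.06480226553206091 75.72114456693922
block [ 0.55470529 -0.03850961] 0.0625793953728929 -102.86012228538986
[[-0.001 -0.966  0.26 ]
 [-0.001  0.26   0.966]
 [-1.     0.    -0.002]]
bottle [0.44142112 0.37934745 0.        ]
glass [0.60061734 0.36031968 0.        ]
red [0.34889145 0.09564385 0.        ]
```

Request:
{"method": "drive_tool", "body": {"moves": [-8,0,0,0.18,0,-8,0,0,0.18,0,-8,0,0,0.18,0,-8,0,0,0.18,0,-8,0,0,0.18,0,-8,0,0,0.18,0,-8,0,0,0.18,0,-8,0,0,0.18,0,-8,0,0,0.18,0,-8,0,0,0.18,0,0,0,0,0.18,0]}}

```text
t: 1.48
tcp_pos: [0.1477, 0.552, 0.3065]
tcp_rot: [-1.304, 1.556, -2.042]
ft_force: [-0.5, -0.1, -0.0]
gripper_width: 0.0
```

```bash
cat >> h.py <<'E'
from scipy.spatial.transform import Rotation as Ro
C=np.array([.5686,.0225])
def rel(target):
    s=readout.get_state(); M=Ro.from_euler('xyz',s['tcp_rot']).as_matrix()
    print('t',s['t'],'tcp',np.round(s['tcp_pos'],4),'zyaw',np.degrees(np.arctan2(M[1,2],M[0,2])).round(1),'q6',s['qpos'][5].round(2),'F',np.round(s['ft_force'],2),'w',round(s['gripper_width'],3))
    d=np.array(s['tcp_pos'])[:2]-C; print('tool ang',np.degrees(np.arctan2(d[1],d[0])),'r',np.hypot(*d))
    print('shift mm',(M.T@(np.array(target)-s['tcp_pos'])*1e3).round(1)); return M
E
python3 - <<'E'
from h import *
for tg in ((.32,.2,.30),(.6517,.1289,.15)): rel(tg)
E
```

```text
t 1.475 tcp [0.1477 0.552  0.3065] zyaw -42.2 q6 1.84 F [-0.5  -0.06 -0.02] w 0.0
tool ang 128.48511841698118 r 0.6763970630010347
shift mm [   9.9 -144.7  364.1]
t 1.475 tcp [0.1477 0.552  0.3065] zyaw -42.2 q6 1.84 F [-0.5  -0.06 -0.02] w 0.0
tool ang 128.48511841698118 r 0.6763970630010347
shift mm [158.6  27.7 657. ]
```

Request:
{"method": "drive_tool", "body": {"moves": [0,-18,45,0,0,0,-18,45,0,0,0,-18,45,0,0,0,-18,45,0,0,0,-18,45,0,0,0,-18,45,0,0,0,-18,45,0,0,0,-18,45,0,0,0,25,42,0,0,0,25,42,0,0,0,25,42,0,0,0,25,42,0,0,0,25,42,0,0,0,25,42,0,0,0,25,42,0,0,0,0,0,0,0]}}

```text
t: 3.48
tcp_pos: [0.664, 0.1192, 0.3001]
tcp_rot: [-1.53, 1.55, -2.27]
ft_force: [-0.6, 1.3, -1.2]
gripper_width: -0.0
```

Run:
```python
from h import *
rel((.6517,.1289,.15))
```

```text
t 3.475 tcp [0.664  0.1192 0.3001] zyaw -42.4 q6 0.75 F [-0.65  1.25 -1.24] w -0.0
tool ang 45.39143707243216 r 0.1358303683095411
shift mm [150.1   2.  -15.7]
```

Nearly above the gap. I'll lower to z≈0.13 and correct.

Request:
{"method": "drive_tool", "body": {"moves": [34,1,-4,0,0,34,1,-4,0,0,34,1,-4,0,0,34,0,-4,0,0,34,0,0,0,0,0,0,0,0,0]}}

```text
t: 4.22
tcp_pos: [0.6474, 0.1313, 0.1249]
tcp_rot: [-1.667, 1.548, -2.405]
ft_force: [0.4, -0.2, -0.1]
gripper_width: -0.0002
```

Run:
```python
from h import *
rel((.6517,.1289,.03))
im=vision.read_camera('side')[:,:,::-1]; crop(im,210,110,190,150,4,'pics/s1.png')
im=vision.read_camera('wrist')[:,:,::-1]; cv2.imwrite('pics/w1.png',im)
```

```text
t 4.225 tcp [0.6474 0.1313 0.1249] zyaw -42.3 q6 0.77 F [ 0.38 -0.16 -0.1 ] w -0.0
tool ang 54.092190410720534 r 0.13437787051121364
shift mm [94.9  3.2  5. ]
```

View pics/s1.png

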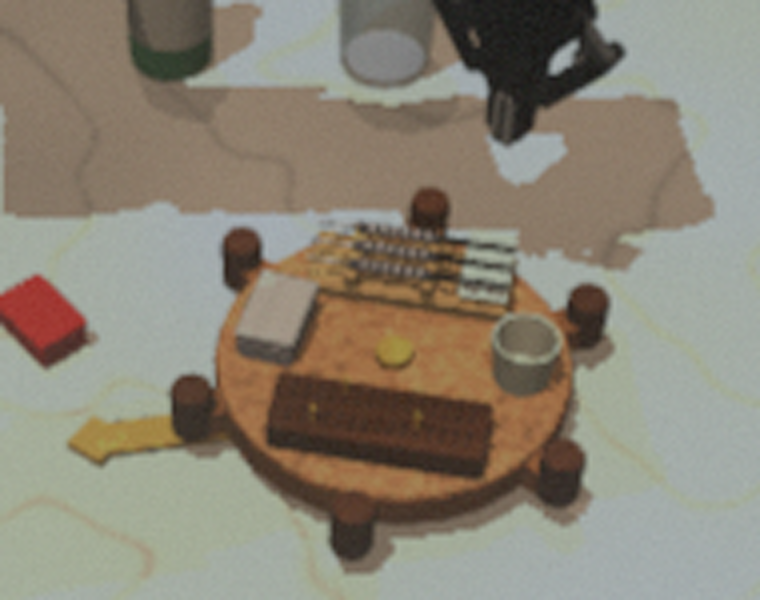

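View pics/w1.png

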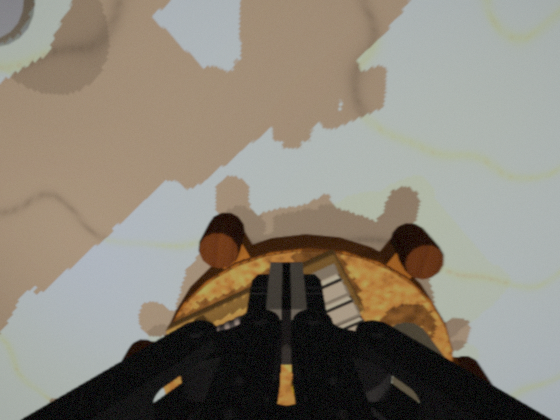

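Both views agree: the fingertips, at side crop (508,135), sit outside the rim between the two knobs. Descending.

Request:
{"method": "drive_tool", "body": {"moves": [32,1,1,0,0,32,1,1,0,0,29,1,1,0,0,0,0,0,0,0]}}

```text
t: 4.82
tcp_pos: [0.6621, 0.1308, 0.0462]
tcp_rot: [-0.297, 1.554, -1.035]
ft_force: [0.1, -0.3, 0.5]
gripper_width: -0.0
```

Run:
```python
from h import *
rel((.6517,.1289,.03))
im=vision.read_camera('side')[:,:,::-1]; crop(im,210,110,190,150,4,'pics/s2.png')
```

```text
t 4.825 tcp [0.6621 0.1308 0.0462] zyaw -42.3 q6 0.77 F [ 0.05 -0.25  0.54] w -0.0
tool ang 49.205471757402684 r 0.1430995853253221
shift mm [16.2 -8.3 -6.7]
```

View pics/s2.png

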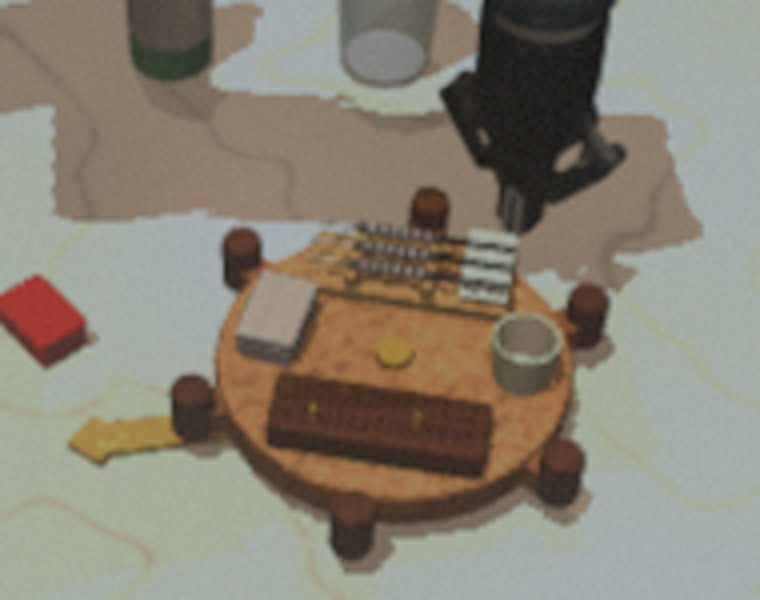

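Request:
{"method": "drive_tool", "body": {"moves": [8,-3,-4,0,0,8,-3,-4,0,0,0,0,0,0,0]}}

```text
t: 5.25
tcp_pos: [0.6565, 0.132, 0.0367]
tcp_rot: [0.121, 1.546, -0.617]
ft_force: [0.1, 0.2, -0.5]
gripper_width: -0.0001
```

Run:
```python
from h import *
rel((.6517,.1289,.03))
```

```text
t 5.25 tcp [0.6565 0.132  0.0367] zyaw -42.3 q6 0.77 F [ 0.09  0.19 -0.55] w -0.0
tool ang 51.248687844700704 r 0.14039027503719811
shift mm [ 6.6 -5.5 -1.6]
```

Request:
{"method": "drive_tool", "body": {"moves": [2,-2,-7,-0.05,0,2,-2,-7,-0.05,0,0,-1,-7,-0.05,0,0,-1,-7,-0.05,0,0,0,-7,-0.05,0,0,0,-7,-0.05,0]}}

```text
t: 6.0
tcp_pos: [0.6202, 0.1512, 0.0347]
tcp_rot: [-0.073, 1.54, -0.501]
ft_force: [1.3, 0.2, 0.6]
gripper_width: 0.0
```

Run:
```python
from h import *
rel((.6517,.1289,.03))
im=vision.read_camera('side')[:,:,::-1]; crop(im,210,110,190,150,4,'pics/s3.png')
```

```text
t 6.0 tcp [0.6202 0.1512 0.0347] zyaw -24.6 q6 0.5 F [1.3  0.17 0.57] w 0.0
tool ang 68.14432022652508 r 0.1387113077535725
shift mm [ 5.9 -7.2 37.7]
```

View pics/s3.png

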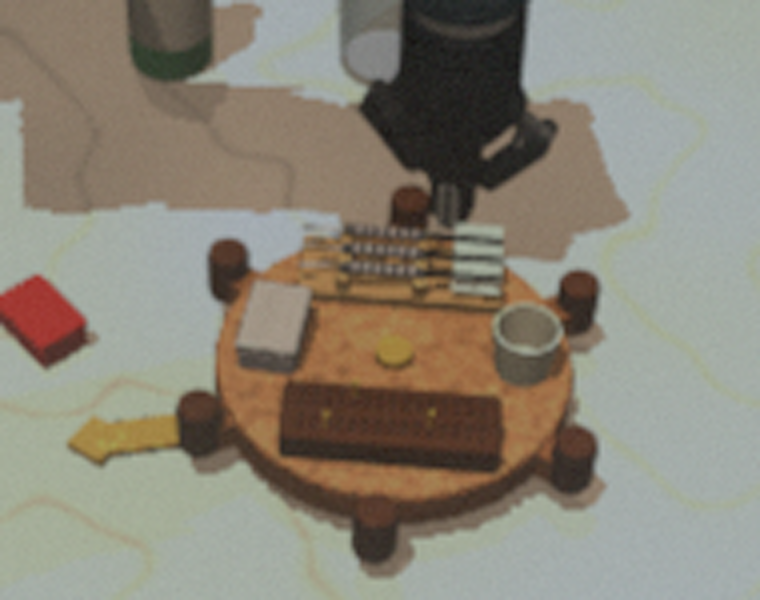

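The table is turning steadily, with 1.3 N at the tool. Continuing along the arc.

Request:
{"method": "drive_tool", "body": {"moves": [0,-1,-7,-0.05,0,0,-1,-7,-0.05,0,0,-1,-7,-0.05,0,0,-1,-7,-0.05,0,0,-0.5,-7,-0.05,0,0,-0.5,-7,-0.05,0,0,-0.5,-7,-0.05,0,0,-0.5,-7,-0.05,0,0,-0.5,-7,-0.05,0,0,-0.5,-7,-0.05,0]}}

```text
t: 7.3
tcp_pos: [0.5545, 0.1596, 0.0371]
tcp_rot: [-0.38, 1.53, -0.298]
ft_force: [1.2, 0.4, 0.1]
gripper_width: 0.0001
```

Run:
```python
from h import *
rel((.6517,.1289,.03))
im=vision.read_camera('side')[:,:,::-1]; crop(im,210,110,190,150,4,'pics/s4.png')
```

```text
t 7.3 tcp [0.5545 0.1596 0.0371] zyaw 4.7 q6 0.01 F [1.2  0.42 0.08] w 0.0
tool ang 95.89057853057626 r 0.1378440129467475
shift mm [ 11.3 -38.4  94.1]
```

View pics/s4.png

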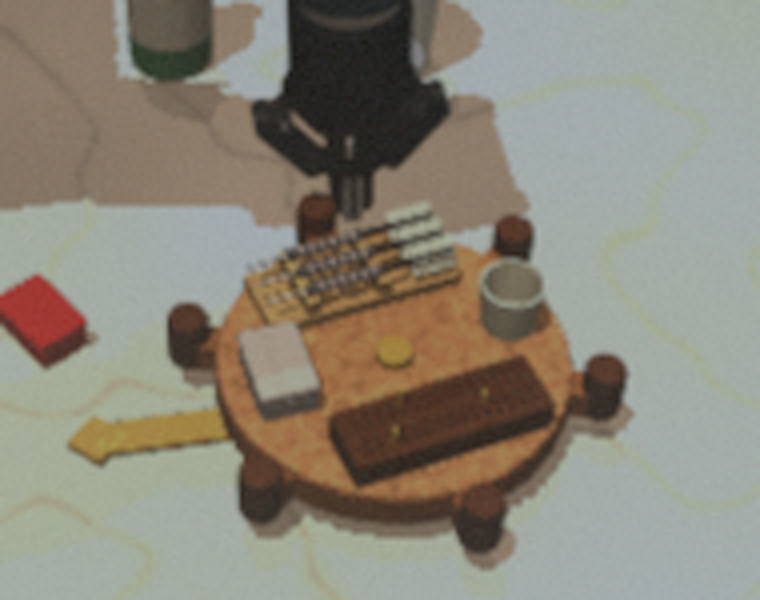

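Request:
{"method": "drive_tool", "body": {"moves": [0.3,-1,-7,-0.05,0,0.3,-1,-7,-0.05,0,0.3,-1,-7,-0.05,0,0.3,-1,-7,-0.05,0,0.3,-0.5,-7,-0.05,0,0.3,-0.5,-7,-0.05,0,0.3,-0.5,-7,-0.05,0,0.3,-0.5,-7,-0.05,0,0.3,-0.5,-7,-0.05,0,0.3,-0.5,-7,-0.05,0,0.3,-0.5,-7,-0.05,0,0.3,-0.5,-7,-0.05,0,0.3,-0.5,-7,-0.05,0,0.3,-0.5,-7,-0.05,0]}}

```text
t: 9.1
tcp_pos: [0.4743, 0.1161, 0.0361]
tcp_rot: [-0.87, 1.519, -0.086]
ft_force: [-0.6, 1.8, 0.0]
gripper_width: -0.0
```

Run:
```python
from h import *
rel((.6517,.1289,.03))
im=vision.read_camera('side')[:,:,::-1]; crop(im,210,110,190,150,4,'pics/s5.png')
im=vision.read_camera('top')[:,:,::-1]; crop(im,210,130,133,150,4,'pics/t5.png')
```

```text
t 9.1 tcp [0.4743 0.1161 0.0361] zyaw 45.0 q6 -0.78 F [-0.57  1.84  0.01] w -0.0
tool ang 135.19834739073946 r 0.13283265559464164
shift mm [  15.2 -115.7  134.3]
```

View pics/s5.png

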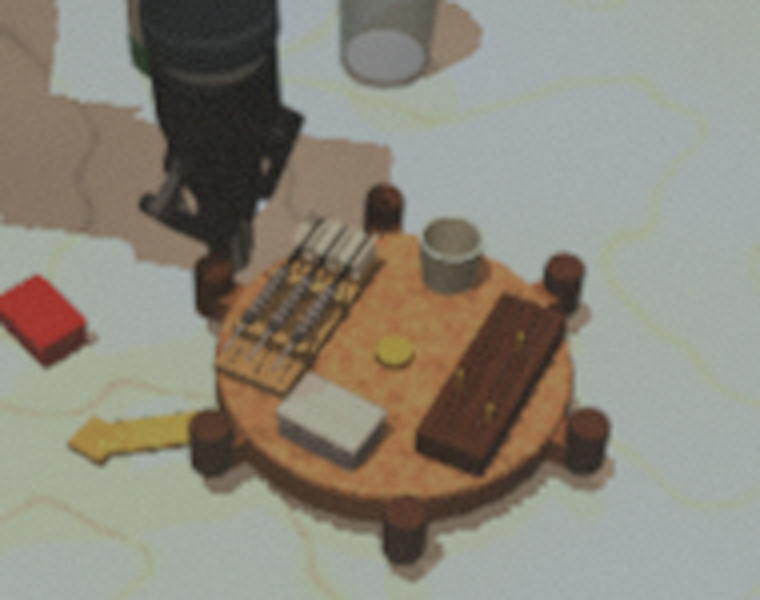

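View pics/t5.png

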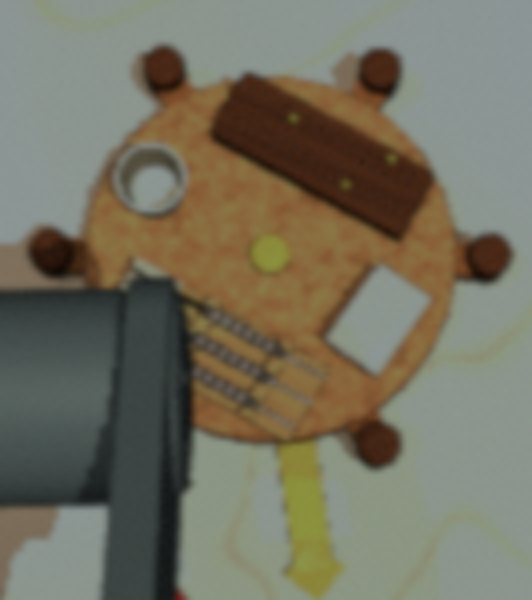

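The top crop shows knobs at (164,67), (380,70), (488,257), (377,443) and (52,252). The pushed knob is hidden under the arm.

Run:
```python
from h import *
f=lambda u,v:(u/4+210-.4,v/4+130-.4)
for k in [(164,67),(380,70),(488,257),(377,443),(52,252)]:
    d=back('top',f(*k),.06)[:2]-C; print(np.hypot(*d),np.degrees(np.arctan2(*d[::-1])))
```

```text
0.12706225569385132 28.2261545648785
0.12664455085900928 -31.69817659845004
0.1258725694211777 -92.17478248155427
0.12547335502200024 -151.94383906680528
0.12559302221754223 88.73869598730623
```

Request:
{"method": "drive_tool", "body": {"moves": [0.3,0,-7,-0.05,0,0.3,0,-7,-0.05,0,0.3,0,-7,-0.05,0,0.3,0,-7,-0.05,0,0.3,0,-7,-0.05,0,0.3,0,-7,-0.05,0,0.3,0,-7,-0.05,0,0.3,0,-7,-0.05,0,0.3,0,-7,-0.05,0,0.3,0,-7,-0.05,0,0,0,-5,-0.03,0,0,0,0,0,0]}}

```text
t: 10.7
tcp_pos: [0.4425, 0.0524, 0.0356]
tcp_rot: [-1.355, 1.509, -0.052]
ft_force: [0.1, 0.7, 0.6]
gripper_width: -0.0001
```

Run:
```python
from h import *
rel((.6517,.1289,.03))
im=vision.read_camera('side')[:,:,::-1]; crop(im,210,110,190,150,4,'pics/s6.png')
im=vision.read_camera('top')[:,:,::-1]; crop(im,210,130,133,150,4,'pics/t6.png')
```

```text
t 10.7 tcp [0.4425 0.0524 0.0356] zyaw 74.7 q6 -1.46 F [0.06 0.7  0.64] w -0.0
tool ang 166.66303482335704 r 0.129579076138972
shift mm [  18.3 -180.7  129. ]
```

View pics/s6.png

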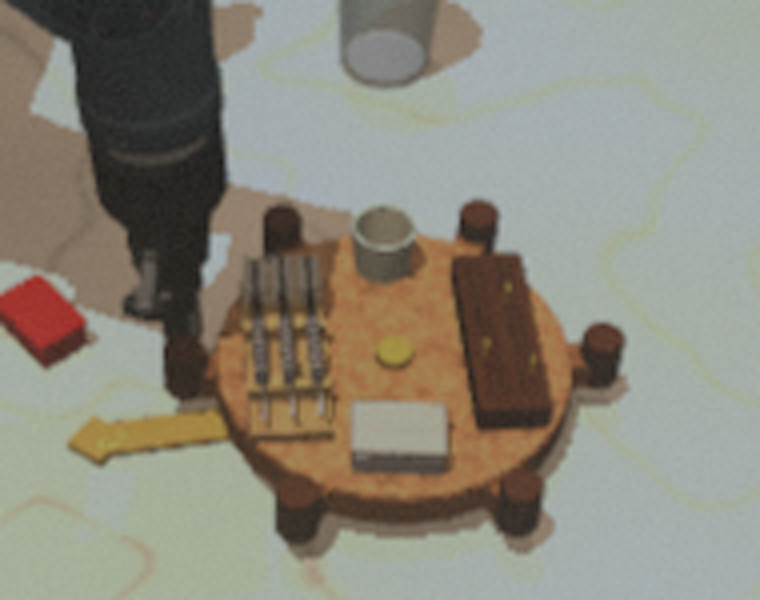

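View pics/t6.png

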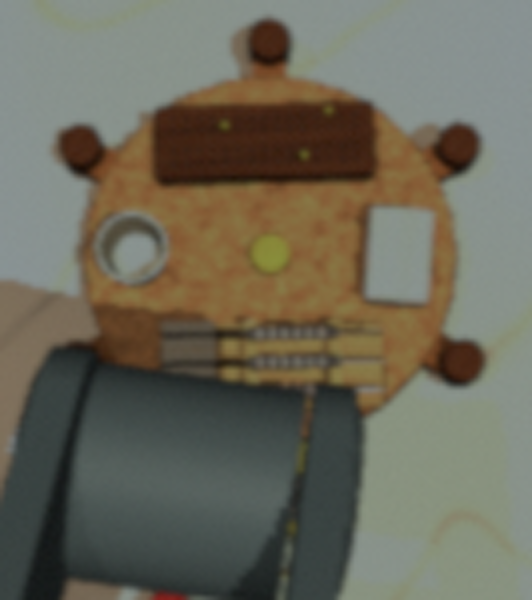

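Run:
```python
from h import *
f=lambda u,v:(u/4+210-.4,v/4+130-.4)
for k in [(269,42),(81,147),(459,147),(461,362)]:
    d=back('top',f(*k),.06)[:2]-C; print(np.hypot(*d),np.degrees(np.arctan2(*d[::-1])))
r=np.mean([back('top',f(*q),.067)[:2] for q in [(157,107),(375,102),(375,177),(157,185)]],0)-C;print('block',np.degrees(np.arctan2(*r[::-1])))
```

```text
0.12600453094024172 -0.8011943387612801
0.1265798787467392 59.27819926273131
0.12669074028485888 -61.43829069318864
0.12639445822728182 -121.15067252270748
block 0.8632038622863902
```

Request:
{"method": "drive_tool", "body": {"moves": [0,1,-5,-0.04,0,0,1,-5,-0.04,0,0,0,-5,-0.04,0,0,0,0,0,0]}}

```text
t: 11.3
tcp_pos: [0.4388, 0.0391, 0.036]
tcp_rot: [-1.466, 1.506, -0.043]
ft_force: [0.1, -0.6, 0.3]
gripper_width: -0.0005
```

Run:
```python
from h import *
rel((.6517,.1289,.03))
im=vision.read_camera('side')[:,:,::-1]; crop(im,210,110,190,150,4,'pics/s7.png')
im=vision.read_camera('top')[:,:,::-1]; crop(im,210,130,133,150,4,'pics/t7.png')
```

```text
t 11.3 tcp [0.4388 0.0391 0.036 ] zyaw 81.5 q6 -1.62 F [ 0.14 -0.55  0.35] w -0.0
tool ang 172.69449234598392 r 0.13088773194033446
shift mm [  19.4 -196.5  120.1]
```

View pics/s7.png

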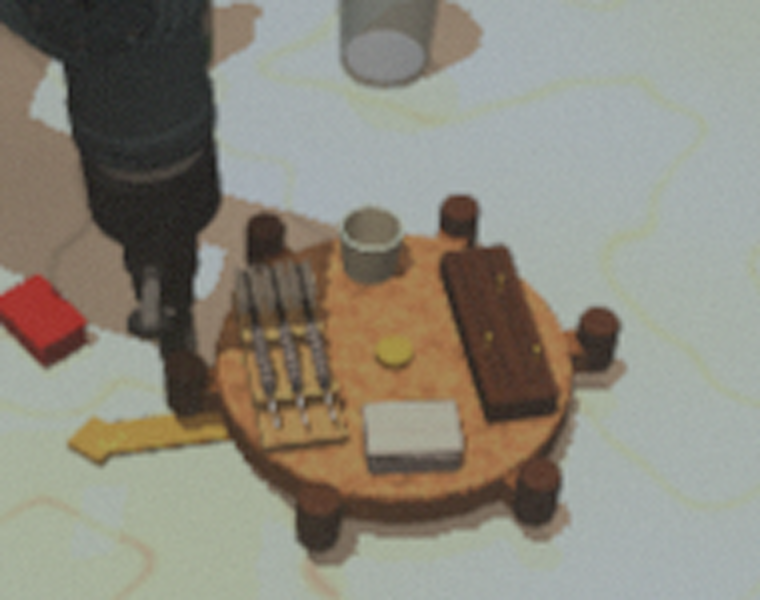

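View pics/t7.png

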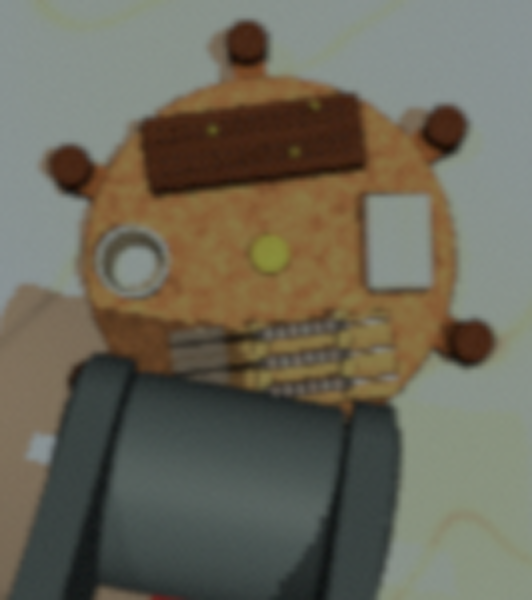

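Run:
```python
from h import *
f=lambda u,v:(u/4+210-.4,v/4+130-.4)
for k in [(246,43),(71,165),(445,128),(471,341)]:
    d=back('top',f(*k),.06)[:2]-C; print(np.hypot(*d),np.degrees(np.arctan2(*d[::-1])))
r=np.mean([back('top',f(*q),.067)[:2] for q in [(142,125),(358,95),(366,168),(153,193)]],0)-C;print('block',np.degrees(np.arctan2(*r[::-1])))
```

```text
0.12618802925189407 5.351488078740813
0.12672738493501537 64.76646376752134
0.12613001742702384 -55.14110792705446
0.12615421869638604 -115.04242540769611
block 6.8243576208860235
```

Request:
{"method": "drive_tool", "body": {"moves": [0,0,-5,-0.02,0,0,0,0,0,0,0,1,6,0,0,0,2,6,0,0,0,5,3,0,0,-20,5,0,0,0,-30,0,0,0,0,-40,0,0,0,0,-40,0,0,0,0,-40,10,0,0,0,-20,30,20,0,0,0,30,40,0,0,0,10,50,0,0,0,0,50,0,0,0,0,50,0,0,0,0,50,0,0,0,0,0,0,0]}}

```text
t: 13.52
tcp_pos: [0.3611, 0.3315, 0.2274]
tcp_rot: [-1.461, 1.504, -0.017]
ft_force: [0.5, -0.1, -0.6]
gripper_width: 0.0001
```

Run:
```python
from h import *
rel((.6517,.1289,.03))
im=vision.read_camera('side')[:,:,::-1]; cv2.imwrite('pics/s8.png',im)
im=vision.read_camera('top')[:,:,::-1]; crop(im,210,130,133,150,4,'pics/t8.png')
```

```text
t 13.525 tcp [0.3611 0.3315 0.2274] zyaw 82.7 q6 -0.91 F [ 0.47 -0.08 -0.62] w 0.0
tool ang 123.88224891143625 r 0.3722360905509905
shift mm [ 216.6 -300.2 -165.8]
```

View pics/s8.png

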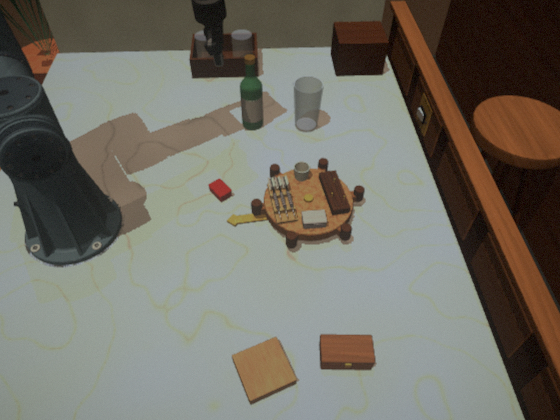

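View pics/t8.png

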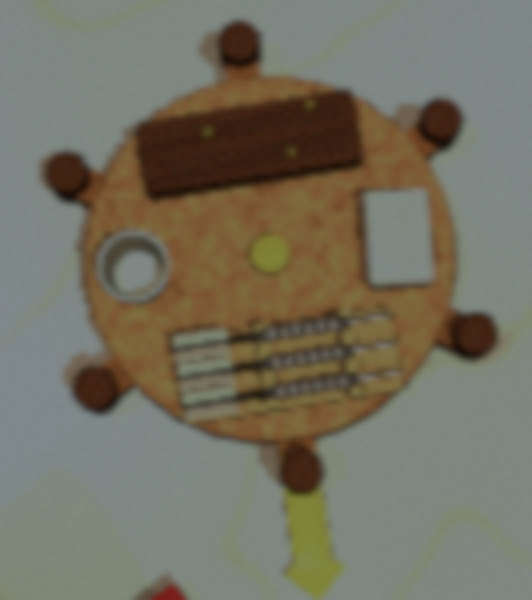

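The front knob (300,468) sits on the pointer line, with everything upright. The bottle, glass, coasters and box are unmoved in the side view. I'll check the numbers.

Run:
```python
from h import *
f=lambda u,v:(u/4+210-.4,v/4+130-.4)
tip=back('top',f(317,597),.006)[:2]; pd=(tip-C)/np.hypot(*(tip-C)); print('ptr',np.degrees(np.arctan2(*pd[::-1]))%360)
for k in [(239,44),(68,173),(440,122),(473,334),(96,388),(300,468)]:
    d=back('top',f(*k),.06)[:2]-C; print(np.degrees(np.arctan2(*d[::-1]))%360)
r=np.mean([back('top',f(*q),.065)[:2] for q in [(170,333),(388,312),(402,380),(184,418)]],0)-C
print('rest base xy',r@pd, pd[0]*r[1]-pd[1]*r[0])
b=cv2.imread('pics/side0.png').astype(int); a=cv2.imread('pics/s8.png').astype(int)
for n,(x0,y0,x1,y1) in dict(bottle=(236,85,268,135),glass=(290,75,326,135),coast=(228,335,300,405),box=(315,330,380,372)).items():
    print(n,abs(a-b)[y0:y1,x0:x1].mean().round(1))
i=vision.read_camera('top')[:,:,::-1]; cv2.imwrite('pics/t9.png',i)
```

```text
ptr 186.9966376783813
7.239778483716166
67.04472629776637
306.94947448355794
246.86523409723546
127.35327102153666
186.93743705963047
rest base xy 0.06391821030471152 0.0005541670889597991
bottle 8.9
glass 1.8
coast 1.8
box 2.0
```

View pics/t9.png

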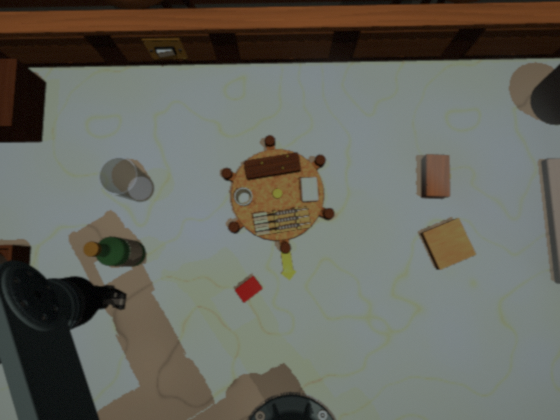

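The bottle is where it was, so its image difference comes from the arm's shadow. The gripper is clear of everything.

```bash
python3 -c "
from plant import job; print(job.sign_off())"
```

```text
the job is handed in; nothing more can be done
None
```

The dart rest now stands squarely behind the brass pointer, and I handed the job in at about 13.7 s of the 72 s allowed. With the gripper shut, I pushed one knob about 113° anticlockwise along the rim, then backed off and lifted clear.

- **Alignment:** in the last pictures the rest is about 64 mm out on the pointer's side and 0.6 mm off its line (limit 12 mm). The knob behind the rest agrees with the pointer to within about 0.3°.
- **On the turntable:** the rest, block, tin and cup all look upright and in place. The tool force read at the stops during the push never passed about 2 N.
- **On the ledge:** the glass, coasters and domino box match the first picture. The bottle's patch differed slightly; I put that down to the arm's shadow, because its position is the same in both views.
- **Gripper:** it was clear of everything at hand-in.

No check failed. I did not measure the turntable's speed directly; two pictures taken after the arm had withdrawn showed it standing in the same place.

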